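# Close the drain canister

### The job

Close the drain canister: lower the lugged collar over its neck until it lies flat on the drum top, then lower the bung that fits (the smaller one) into the neck and let go of it while it still stands proud. Finally press down on its knob, without gripping it, until its head sits fully home on the collar. Lower the parts, do not drop them, and leave the other bung, the bottle, the tin and the hammer where they are.

Things in the scene. Friction and masses are not known exactly. Their poses are not given: they have to be found in the camera images.
- canister: Fixed flat dark steel drum, 180 mm diameter, its flat top (shoulder) 90 mm above the bench, turned any way about z. Origin: centre of its underside, on the neck's axis; z up, x towards the vent pipe. At its centre stands a round steel neck, 64 mm outside and 52 mm inside diameter, 40 mm tall.
- neck (a point): Centre of the neck's rim, 130 mm above the drum's underside.
- vent (a point): Top of the vent pipe on the drum: 18 mm diameter, 76 mm from the neck's axis along the drum's x, rising 60 mm above the shoulder. It leaves 6 mm beside the collar, so the lug must not be set down facing it: no room for a finger.
- seal (a joint): Stiff black rubber sleeve in the neck, 0 at the start with its top 2 mm below the rim, growing (m) to 0.018 as it is pushed down. Its tapered bore, 42 mm wide at the top, clears the bung's foot by 3 mm all round; the bung then wedges in it. It yields only above about 9 N and stays where it is pushed.
- collar: Loose aluminium ring lying flat, 116 mm outside, 70 mm inside diameter (3 mm clear of the neck all round), 43 mm tall, 0.2 to 0.4 kg. Origin: centre of its underside; z up, x towards its lug. Seated, its underside lies on the shoulder and its top is 3 mm above the neck's rim. It may end turned any way.
- lug (a point): Top centre of the collar's upright lug, its handle: 53 mm from the ring's axis along its x, 8 mm thick radially, 26 mm wide, rising 44 mm above the ring's top (87 mm above its underside). Pinch it from above across its thickness, closing radially, since the ring's weight hangs to one side.
- bung: The bung that fits: black rubber, 0.17 to 0.29 kg, standing on its narrow end. Origin: centre of that foot; z up; round. Tapered body 36 mm diameter at the foot, 48 mm at 40 mm height, then a head disc 86 mm diameter, 12 mm thick. Let go in the neck its foot is about 19 mm above the shoulder; home, head on collar, 3 mm.
- knob (a point): Top centre of that bung's steel knob: 30 mm diameter, 35 mm tall on the head, its top 87 mm above the foot.
- big_bung: Spare bung, too thick for this neck; leave it. Same shape and materials, standing beside the other in either place. Body 58 to 72 mm diameter and 55 mm tall, head 100 mm diameter and 12 mm thick, knob as on the other (top at 102 mm). Origin: centre of its underside.
- oil_bottle: Bystander: upright grey plastic bottle, 60 mm diameter, 220 mm tall, standing between the bungs and the canister. Origin: centre of its underside.
- tin: Bystander: plain steel can, 72 mm diameter, 100 mm tall. Origin: centre of its underside.
- hammer: Bystander: hammer about 260 mm long lying on the bench beyond the canister. Origin near its middle, x along the handle towards the head.
There are look-alikes about, which are no part of the job. Several things have the shape of the collar; the one meant has the colours described above.

How it is judged (in metres and radians):
On the way, in this order (a step that is already met when the one before it is completed fails the run):
1. the collar lies flat on the drum's shoulder round the neck, released (horizontal distance between collar and canister below 0.006 m and z of collar in the frame of canister between 0.086 and 0.093 m and angle between collar's own z axis and vertical below 0.06 rad and contact force between the fingers and collar below 0.3 N), for 0.2 s.
2. with the collar in place, the bung stands in the neck by itself, upright, released, its head still more than 5 mm above the collar (all of step 1 and contact force between the fingers and bung below 0.3 N and horizontal distance between bung and canister below 0.006 m and z of bung in the frame of collar between 0.008 and 0.024 m and angle between bung's own z axis and vertical below 0.15 rad), for 0.2 s.
At the end, for the whole second after the job is handed in: Collar flat on the drum top (4 mm in height, 6 mm off centre, 0.06 rad), bung in the neck (5 mm of its axis, 0.06 rad) with its head within 2.5 mm of the collar, both released and still; spare bung, bottle, tin and hammer within 30 mm of their starts (all of step 1 and contact force between the fingers and bung below 0.3 N and horizontal distance between bung and canister below 0.005 m and z of bung in the frame of collar between 0.0005 and 0.0055 m and angle between bung's own z axis and vertical below 0.06 rad and linear speed of each of bung, collar below 0.02 m/s and distance of each of big_bung, oil_bottle, tin, hammer from where it was at the start of the episode below 0.03 m); the robot touches nothing.
It fails at once if the spare bung, bottle, tin or hammer is shifted by more than 30 mm, or the bottle is tipped (distance of any of big_bung, oil_bottle, tin, hammer from where it was at the start of the episode above 0.03 m or angle between oil_bottle's own z axis and vertical above 0.35 rad).
It fails at once if the collar is dropped (falls freely faster than 0.6 m/s) (contact force between anything else and collar below 0.05 N and linear speed of collar above 0.6 m/s).
It fails at once if the bung is dropped (falls freely faster than 0.6 m/s) (contact force between anything else and bung below 0.05 N and linear speed of bung above 0.6 m/s).
It also fails if it takes over 72 s, if anything falls off the work surface, if the arm or the gripper's body presses on something with over 40 N, if the wrist force passes 120 N, or if a joint passes its speed limit or range.

### The arm

A 7-joint arm with a two-finger parallel gripper is mounted at the origin on the work surface. World frame = base frame: x ahead of the robot, y to its left, z up, the work surface at z = 0. Lengths are in mm, angles in rad, forces in N, time in s.
With the tool pointing down it reaches from about 425 to 875 mm from the base axis. Payload 9.9 kg.
Tool frame: the origin (TCP) lies at the very end of the fingers, on their centre line; the grasp point (between the pads) lies 19 mm behind it; z points along the fingers, y is the line along which they close (so a half turn about z gives the same grasp; the last joint's range is limited). The gripper opens to 85 mm and grips with 20 to 120 N. Pads are 22 mm wide; open, the fingers measure 114 mm over their backs; the gripper's body (76 mm by 85 mm) begins 54 mm behind the grasp point. The pads swing forward as they close: fully open they stand 13 mm farther back than shut.
Start: joints at [-1.326, 0.576, 0.025, 1.437, -0.015, 1.129, -0.057], TCP at [217.955, 638.846, 231.289] pointing down, gripper open.
Joint ranges: [-2.76, 2.76], [-0.34, 2.15], [-1.52, 1.57], [0.19, 2.46], [-1.09, 4.23], [0.17, 1.99], [-2.82, 2.82]. Speed limits (rad/s): [2.22, 2.22, 3.01, 3.01, 3.14, 3.14, 3.14].

### API

Orientations are given as a unit quaternion [x, y, z, w].
In Python, from rig import robot, snapshot gives the robot as it stands.
- The arm moves only by the tool servo_tool, never from a script. Its argument "plan" is a list of rows, each a list of 5 numbers: the shift along the tool's x, y, z in mm, then the turn about the tool's z in rad, then the finger opening in mm, from 0 to 85.4. A call has 1 to 5 rows; each row is the pose to reach, as a shift and turn from the pose commanded when the call began, along the tool's axes at that moment; what a row does not reach only later rows make up. A row lasts 1/12 s, in which the tool goes at most 41.7 mm and 7.16 degrees, less where a joint would pass 70% of its speed; a pose out of reach is approached as far as the arm can. A call with a gripper value outside its range is refused whole. The fingers move at their own pace and stop on an object; "force" is the grip in N (left out, the last holds). Time passes only in rows, so rows that repeat a pose let the fingers close. It gives the time, the measured TCP pose, the force, the opening and the grip force at its end, in the units of the state.
- robot.read_state(): the state, without advancing time (a new reading comes with each control period).
- snapshot(name): name is "scene" or "top" or "wrist"; returns a dict with "color" (384x512x3 uint8, red, green, blue), "fx", "fy", "cx", "cy" (pixels), "k1" (the pictures are not rectified: a ray, as slopes to the right and down, at radius r is drawn at 1 + k1 r^2 times it, then the intrinsics apply), "view" (4x4, takes a point from world to camera coordinates). Camera axes: x right, y down, z forward; pixel columns grow to the right and rows downward; lengths in mm; the calibration is good to about 2 mm. A picture is of the moment at which its call begins. There is no depth.
- robot.sign_off(): hands the job in; it is judged then, once.
The state is a dict: "time": time; "qpos": joint angles; "qd": joint speeds; "joint_torque": joint torques, N m; "tcp_pos": TCP position; "orientation": TCP orientation; "contact_force": force on the tool from outside, world axes, zero at the start; "torque": the same for the moment, N m; "gripper_width": finger opening in mm; "finger_force": force on a finger pad.
Only numpy, scipy, OpenCV 4.12 (cv2) and the standard library are available. Lean on these libraries where they do the work, as an engineer would, in place of code of your own. Each camera call takes 0.05 s, during which the arm holds its last target. There are 200 camera calls.

## Working session

There is one attempt and no reset: what is moved stays moved. The work goes in short steps, Python scripts to look and compute and a tool call to move; the robot and the scene stay as the last step left them, time stands still between calls to the robot, and variables do not carry over. Pictures are saved under pics/ and viewed, at most 10 in all, crops included, and the job is handed in when it is done.

Besides the shell and the picture viewer there is one more tool, called as name([rows], argument=value, ...), one row to a line, values as JSON. servo_tool: Moves the arm, as the interface text tells. Its arguments: {"type":"object","properties":{"plan":{"type":"array"},"force":{"type":"number"}},"required":["plan"]}

```bash
mkdir -p pics; cat > h.py <<'E'
import numpy as np, cv2
from rig import robot, snapshot
def ray(s,u,v):
    K=np.array([[s['fx'],0,s['cx']],[0,s['fy'],s['cy']],[0,0,1.]])
    p=cv2.undistortPoints(np.array([[[u,v]]],float),K,np.array([s['k1'],0,0,0.]))[0,0]
    V=np.array(s['view']); R=V[:3,:3]; o=-R.T@V[:3,3]
    return o, R.T@np.array([p[0],p[1],1])
def at(s,u,v,z):
    o,d=ray(s,u,v); return o+d*(z-o[2])/d[2]
def proj(s,P):
    V=np.array(s['view']); c=(V[:3,:3]@np.array(P,float)+V[:3,3]); x,y=c[:2]/c[2]; f=1+s['k1']*(x*x+y*y)
    return s['fx']*x*f+s['cx'], s['fy']*y*f+s['cy']
def save(s,n,crop=None,k=1):
    im=s['color'][:,:,::-1]
    if crop: x0,y0,x1,y1=crop; im=im[y0:y1,x0:x1]
    cv2.imwrite('pics/'+n,cv2.resize(im,None,fx=k,fy=k,interpolation=cv2.INTER_CUBIC))
E
python3 - <<'E'
from h import *
for n in ('top','scene'):
    s=snapshot(n); save(s,n+'1.png',k=1.5); 
    print(n,s['fx'],s['k1'],np.round(-np.array(s['view'])[:3,:3].T@np.array(s['view'])[:3,3]))
print(robot.read_state())
E
```

```text
top 451.7062869526664 -0.05757404968607927 [ 283.   63. 1595.]
scene 490.0099394132732 -0.16350662431798801 [1254.  957. 1235.]
{'time': 0.1, 'qpos': array([-1.32581076,  0.5764638 ,  0.02484339,  1.43783796, -0.01494747,
        1.12898425, -0.05649729]), 'qd': array([ 0.00085883, -0.00276357,  0.00066172, -0.00241919,  0.00087774,
        0.00083111, -0.00017976]), 'joint_torque': array([ 5.81557353e-03, -7.67297602e+01,  2.25761086e+00, -2.86604583e+01,
        1.57971284e-02,  8.62774963e-03, -2.97671477e-05]), 'tcp_pos': array([217.82922771, 638.45540257, 230.5132839 ]), 'orientation': array([ 1.63623273e-01,  9.86522607e-01, -7.52050970e-04, -6.24343660e-05]), 'contact_force': array([-0.24285615, -0.57502925,  0.16705245]), 'torque': array([-0.03247865, -0.0194697 , -0.02512247]), 'finger_force': 0.0, 'gripper_width': 85.26816178378833}
```

View pics/top1.png

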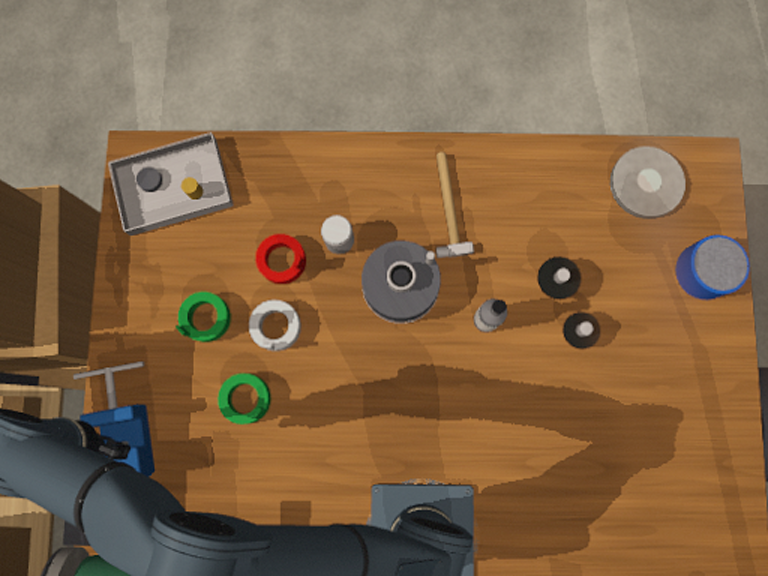

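View pics/scene1.png

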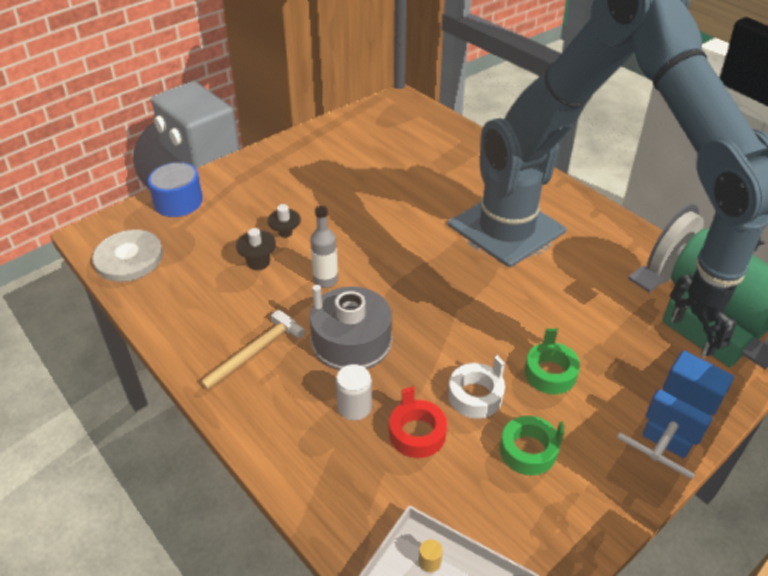

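The top view shows the aluminium collar at (274,325), the canister neck at (401,275), the vent at (430,256), the small bung at (582,330) and the bottle at (490,315), all in pixels at 1.5x. Next I'll zoom in on these.

```bash
python3 - <<'E'
from h import *
s=snapshot('top'); c=snapshot('scene')
def crop(s,x,y): return cv2.resize(s['color'][y:y+60,x:x+80,::-1],None,fx=5,fy=5,interpolation=cv2.INTER_CUBIC)
cv2.imwrite('pics/z.png',np.vstack([np.hstack([crop(s,145,188),crop(s,230,155)]),np.hstack([crop(s,345,185),crop(c,285,225)])]))
for nm,(u,v),z in [('collar',(274,325),43),('neck',(401,275),130),('vent',(430,256),150),('sknob',(585,329),87),('bknob',(562,275),102),('bottle',(499,306),220),('tin',(337,228),100)]:
    print(nm,np.round(at(s,u/1.5,v/1.5,z)))
E
```

```text
collar [472. 344.  43.]
neck [576.  52. 130.]
vent [615. -11. 150.]
sknob [ 466. -363.   87.]
bknob [ 586. -311.  102.]
bottle [ 495. -149.  220.]
tin [690. 198. 100.]
```

View pics/z.png

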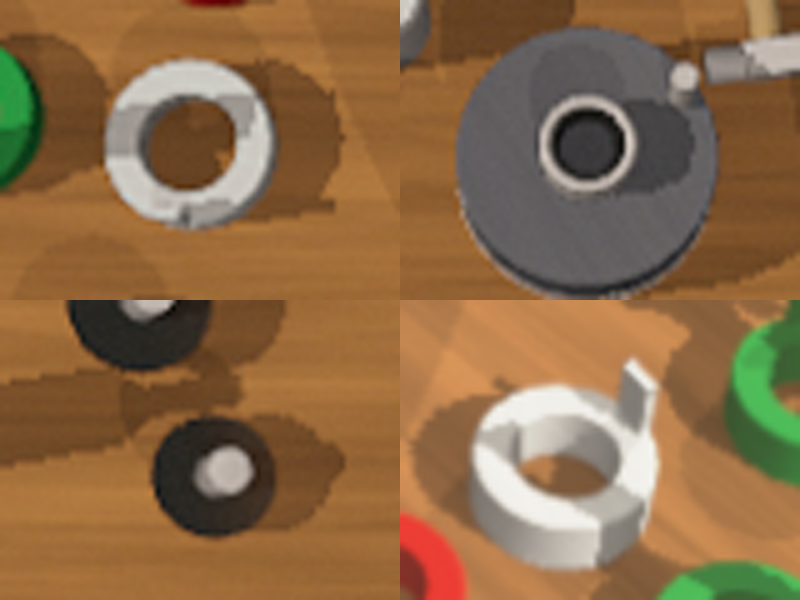

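The crop shows the collar ring centre near top pixel (182.6,216). Its lug is on the bottom edge at about (184,230), facing the robot. In the scene view the lug tip is at (334,240). The small bung's knob is at about (390,219), and the vent is at (287,171).

```bash
python3 - <<'E'
from h import *
s=snapshot('top'); c=snapshot('scene')
# ring top face outline points in z.png crop, z=43
print('ring L,R,T,B',*[np.round(at(s,145+a/5,188+b/5,43)) for a,b in[(106,140),(270,140),(190,60),(190,222)]])
lug=at(c,285+(646-400)/5,225+(374-300)/5,87); print('lug scene z87',lug, proj(s,lug))
print('lug top', at(s,145+193/5,188+214/5,87))
print('neck',*[np.round(at(s,230+(a-400)/5,155+b/5,130)) for a,b in[(538,144),(637,144),(587,94),(587,194)]])
print('vent',at(s,230+(684-400)/5,155+77/5,150))
print('neck scene',at(c,350/1.5,300/1.5,130),'knob scene',at(c,283/1.5,210/1.5,87),'knob top',at(s,345+232/5,185+(470-300)/5,87))
E
```

```text
ring L,R,T,B [474. 401.  43.] [475. 287.  43.] [531. 345.  43.] [418. 340.  43.]
lug scene z87 [420.87706259 358.27721212  87.        ] (np.float64(175.38354384886537), np.float64(230.23292773702866))
lug top [419.33833091 330.52024792  87.        ]
neck [574.  84. 130.] [575.  18. 130.] [608.  52. 130.] [541.  51. 130.]
vent [615.9215961 -11.5089304 150.       ]
neck scene [576.25933031  53.2290464  130.        ] knob scene [ 475.92163172 -351.65638675   87.        ] knob top [ 466.83067332 -367.89818746   87.        ]
```

servo_tool([
  [-144, -106, 0, 0.6, 85],
  [-144, -106, 0, 0.6, 85],
  [-144, -106, 0, 0.6, 85],
  [-144, -106, 0, 0.6, 85],
  [-144, -106, 0, 0.6, 85],
])

```text
time: 0.72
tcp_pos: [325.0, 485.7, 231.9]
orientation: [0.454, 0.891, -0.001, 0.002]
contact_force: [1.2, -0.1, 0.2]
gripper_width: 85.3
finger_force: 0.0
```

```bash
cat >> h.py <<'E'
from scipy.spatial.transform import Rotation as Ro
def go(P,ydir=None):
    st=robot.read_state(); R=Ro.from_quat(st['orientation']).as_matrix(); t=st['tcp_pos']
    d=R.T@(np.array(P,float)-t)
    out=[np.round(d,1).tolist()]
    if ydir is not None:
        yd=np.array([np.cos(np.radians(ydir)),np.sin(np.radians(ydir)),0]); a=R.T@yd
        tr=np.arctan2(-a[0],a[1]); tr=(tr+np.pi/2)%np.pi-np.pi/2; out.append(round(tr,3))
    print('t',round(st['time'],2),'tcp',np.round(t,1),'zaxis',np.round(R[:,2],3),'F',np.round(st['contact_force'],1),'w',round(st['gripper_width'],1),'q7',round(st['qpos'][6],2),'GO',out); return d
E
python3 -c "
from h import *
go([421,344,200],0)"
```

```text
t 0.72 tcp [325.  485.7 231.9] zaxis [ 0.002 -0.002 -1.   ] F [ 1.2 -0.1  0.2] w 85.3 q7 -0.34 GO [[-171.0, -5.6, 32.5], np.float64(0.628)]
```

servo_tool([
  [-170, -5, 25, 0.62, 85],
  [-170, -5, 25, 0.62, 85],
  [-170, -5, 25, 0.62, 85],
  [-170, -5, 25, 0.62, 85],
  [-170, -5, 25, 0.62, 85],
])

```text
time: 1.13
tcp_pos: [422.3, 345.0, 206.2]
orientation: [0.705, 0.709, -0.001, 0.002]
contact_force: [0.9, -1.5, -0.4]
gripper_width: 85.1
finger_force: 0.0
```

servo_tool([
  [0, 0, 0, 0, 85],
  [0, 0, 0, 0, 85],
])

```text
time: 1.3
tcp_pos: [417.9, 352.9, 206.3]
orientation: [0.699, 0.715, 0.0, -0.0]
contact_force: [-0.8, 0.6, -0.7]
gripper_width: 85.1
finger_force: 0.0
```

```bash
python3 -c "
from h import *
go([421,344,200],0)
s=snapshot('wrist'); save(s,'w1.png',k=1.5); print(proj(s,[421,344,87]))"
```

```text
t 1.3 tcp [417.9 352.9 206.3] zaxis [-0.  0. -1.] F [-0.8  0.6 -0.7] w 85.1 q7 -0.56 GO [[-9.0, 2.9, 6.3], np.float64(0.024)]
(np.float64(255.30328413009389), np.float64(190.99623545058697))
```

View pics/w1.png

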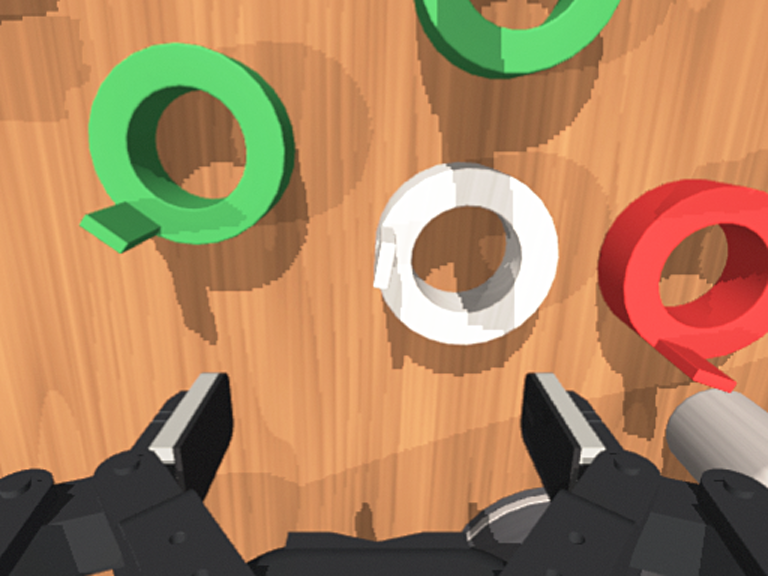

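The wrist view shows the white collar's ring centre at (470,254) in 1.5x pixels, with the lug's top face centred at about (384,265). The lug faces image left, which is towards the robot.

```bash
python3 - <<'E'
from h import *
s=snapshot('wrist'); save(s,'wl.png',(235,95,385,245),4)
im=s['color'].astype(int); m=((im.min(2)>150)&(im.max(2)-im.min(2)<30)).astype(np.uint8)
n,l,st,_=cv2.connectedComponentsWithStats(m); 
c=at(s,470/1.5,254/1.5,43); print('ring',c)
for a,b in[(380,254),(558,254),(470,164),(470,345)]: print(np.round(at(s,a/1.5,b/1.5,43)))
lg=at(s,384/1.5,265/1.5,87); print('lug',lg)
print(proj(s,[474.5,344,43]))
E
```

```text
ring [475.43041386 353.23959125  43.        ]
[419. 352.  43.]
[531. 355.  43.]
[471. 408.  43.]
[481. 291.  43.]
lug [420.6256229  357.31132372  87.        ]
(np.float64(311.55871866471983), np.float64(178.71155258625328))
```

View pics/wl.png

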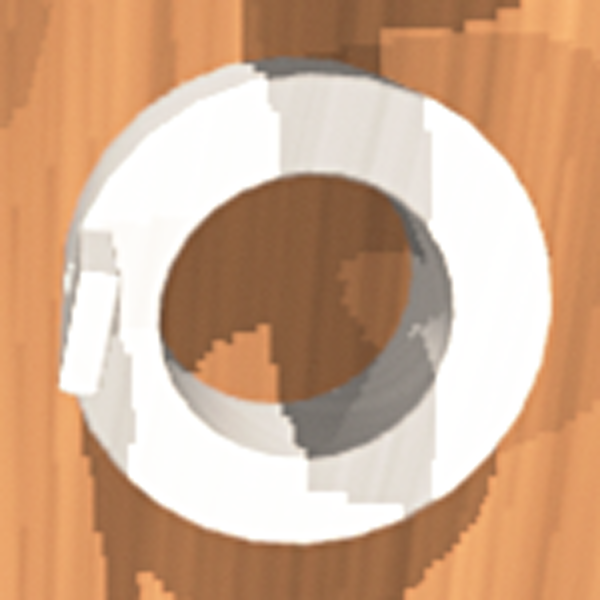

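The crop shows the lug's top face with corners (80,268), (118,278), (97,395) and (60,388), so its centre is at (89,332). The ring's top centre is at about (311,308).

```bash
python3 - <<'E'
from h import *
s=snapshot('wrist')
f=lambda a,b,z: at(s,235+a/4,95+b/4,z)
c=f(311,308,43); l=f(89,332,87); e=f(99,273,87)-f(78,391,87)
print('ring',c,'lug',l,'ang',np.degrees(np.arctan2(*(l-c)[1::-1])),np.linalg.norm(l-c),'edge normal',np.degrees(np.arctan2(e[1],e[0]))+90,np.linalg.norm(e))
A=np.degrees(np.arctan2(*(l-c)[1::-1]))
go([l[0],l[1],110],A)
E
```

```text
ring [474.81933999 351.10592948  43.        ] lug [421.401469   356.64135077  87.        ] ang 174.0838466633668 69.4270108069668 edge normal 172.1202993458217 25.348277551332966
t 1.45 tcp [416.9 354.3 206.3] zaxis [-0.     0.001 -1.   ] F [-0.2  0.1  0.3] w 85.2 q7 -0.56 GO [[2.1, 4.6, 96.3], np.float64(0.13)]
```

servo_tool([
  [2, 4.6, 40, 0.13, 85],
  [2, 4.6, 80, 0.13, 85],
  [2, 4.6, 110, 0.13, 85],
  [2, 4.6, 135, 0.13, 60],
  [2, 4.6, 148, 0.13, 50],
])

```text
time: 1.87
tcp_pos: [420.2, 355.4, 55.2]
orientation: [0.743, 0.67, -0.002, -0.0]
contact_force: [0.1, -0.7, 0.4]
gripper_width: 63.6
finger_force: 0.0
```

servo_tool([
  [0, 0, 0, 0, 40],
  [0, 0, 0, 0, 40],
])

```text
time: 2.03
tcp_pos: [421.7, 355.7, 58.0]
orientation: [0.743, 0.669, -0.001, -0.0]
contact_force: [-1.0, 0.5, 0.3]
gripper_width: 40.4
finger_force: 0.0
```

```bash
python3 -c "
from h import *
go([421.4,356.6,57],173.5)"
```

```text
t 2.03 tcp [421.7 355.7  58. ] zaxis [-0.001 -0.001 -1.   ] F [-1.   0.5  0.3] w 40.4 q7 -0.57 GO [[0.9, -0.4, 1.0], np.float64(0.008)]
```

servo_tool([
  [1, 0, 0, 0, 15],
  [1, 0, 0, 0, 0],
  [1, 0, 0, 0, 0],
  [1, 0, 0, 0, 0],
  [1, 0, 0, 0, 0],
], force=90)

```text
time: 2.45
tcp_pos: [423.1, 356.8, 59.8]
orientation: [0.744, 0.668, 0.001, -0.0]
contact_force: [-0.3, -0.1, 6.6]
gripper_width: 6.1
finger_force: 88.6
```

servo_tool([
  [0, 0, 0, 0, 0],
  [0, 0, 0, 0, 0],
  [0, 0, 0, 0, 0],
  [0, 0, -5, 0, 0],
  [0, 0, -20, 0, 0],
])

```text
time: 2.87
tcp_pos: [421.4, 355.4, 77.7]
orientation: [0.744, 0.668, -0.001, -0.0]
contact_force: [-0.0, -0.1, -1.3]
gripper_width: 6.5
finger_force: 87.8
```

servo_tool([
  [0, 0, -30, 0, 0],
  [0, 0, -60, 0, 0],
  [0, 0, -90, 0, 0],
  [0, 0, -120, 0, 0],
  [0, 0, -130, 0, 0],
])

```text
time: 3.28
tcp_pos: [423.8, 356.6, 213.0]
orientation: [0.744, 0.668, 0.003, -0.0]
contact_force: [0.1, 1.5, -1.8]
gripper_width: 6.2
finger_force: 88.0
```

```bash
python3 -c "
from h import *
go([575,52,210],180)
print(Ro.from_quat(robot.read_state()['orientation']).as_matrix()[:,1])"
```

```text
t 3.28 tcp [423.8 356.6 213. ] zaxis [ 0.004  0.004 -1.   ] F [ 0.1  1.5 -1.8] w 6.2 q7 -0.66 GO [[-286.4, 183.2, 2.4], np.float64(-0.108)]
[ 0.99413572 -0.10808132  0.00355078]
```

servo_tool([
  [-15, 7, -15, 0, 0],
  [-45, 20, -30, 0, 0],
  [-77, 35, -35, 0, 0],
  [-110, 50, -35, 0, 0],
  [-143, 65, -35, 0, 0],
])

```text
time: 3.7
tcp_pos: [471.6, 205.4, 243.8]
orientation: [0.744, 0.668, 0.0, -0.0]
contact_force: [0.9, -0.7, -2.2]
gripper_width: 6.5
finger_force: 87.9
```

servo_tool([
  [-33, 15, 0, 0, 0],
  [-66, 30, 0, 0, 0],
  [-99, 45, 0, 0, 0],
  [-127, 58, 0, 0, 0],
  [-143, 65, 0, 0, 0],
])

```text
time: 4.12
tcp_pos: [521.1, 53.3, 243.5]
orientation: [0.746, 0.666, -0.0, 0.001]
contact_force: [0.1, -0.5, -2.4]
gripper_width: 6.7
finger_force: 88.0
```

servo_tool([
  [0, 0, 0, 0, 0],
  [0, 0, 0, 0, 0],
  [0, 0, 0, 0, 0],
])

```text
time: 4.37
tcp_pos: [520.3, 58.5, 243.1]
orientation: [0.744, 0.668, -0.0, -0.001]
contact_force: [0.1, -0.3, -1.9]
gripper_width: 6.8
finger_force: 88.0
```

```bash
python3 - <<'E'
from h import *
go([522.3,57.7,245],173.8)
cs=[]
for n,b in (('wrist',None),('top',(215,140,315,240)),('scene',(180,140,300,260))):
    s=snapshot(n); im=s['color'][:,:,::-1]
    if b: im=im[b[1]:b[3],b[0]:b[2]]
    cs.append(cv2.resize(im,(400,300) if not b else (300,300),interpolation=cv2.INTER_CUBIC))
cv2.imwrite('pics/h1.png',np.vstack([np.hstack(cs[1:]),np.hstack([cs[0],np.zeros((300,200,3),np.uint8)])]))
E
```

```text
t 4.37 tcp [520.3  58.5 243.1] zaxis [-0.001  0.001 -1.   ] F [ 0.1 -0.3 -1.9] w 6.8 q7 -0.08 GO [[-0.5, 2.0, -1.9], np.float64(0.001)]
```

View pics/h1.png

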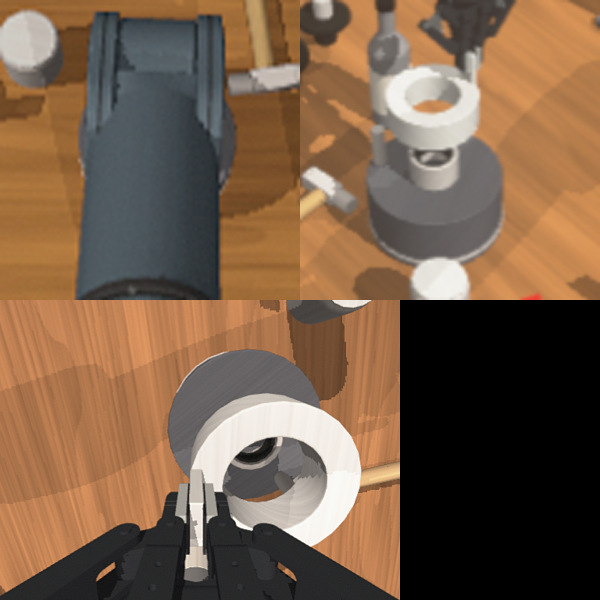

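The scene view shows the collar held level above the drum. The wrist view shows the ring and drum, with the neck visible through the ring's hole. I'll overlay the predicted circles to check the fit.

```bash
cat > ov.py <<'E'
from h import *
def circ(im,s,c,z,r,col,k):
    P=np.array([proj(s,[c[0]+r*np.cos(a),c[1]+r*np.sin(a),z]) for a in np.linspace(0,2*np.pi,90)])*k
    cv2.polylines(im,[np.round(P*8).astype(np.int32)],True,col,1,cv2.LINE_AA,3)
E
python3 - <<'E'
from ov import *
st=robot.read_state(); R=Ro.from_quat(st['orientation']).as_matrix(); t=st['tcp_pos']; c=t+53*R[:,1]; zt=t[2]-15.5; print(c,zt)
s=snapshot('wrist'); k=2; im=cv2.resize(s['color'][:,:,::-1],None,fx=k,fy=k,interpolation=cv2.INTER_CUBIC)
for r in(35,58): circ(im,s,c,zt,r,(0,0,255),k)
circ(im,s,(575,52),90,90,(0,255,0),k)
for r in(26,32): circ(im,s,(575,52),130,r,(255,255,0),k)
cv2.imwrite('pics/o1.png',im[60:660,200:1000])
E
```

```text
[573.18085702  53.34753286 243.12021888] 227.65066566901572
```

View pics/o1.png

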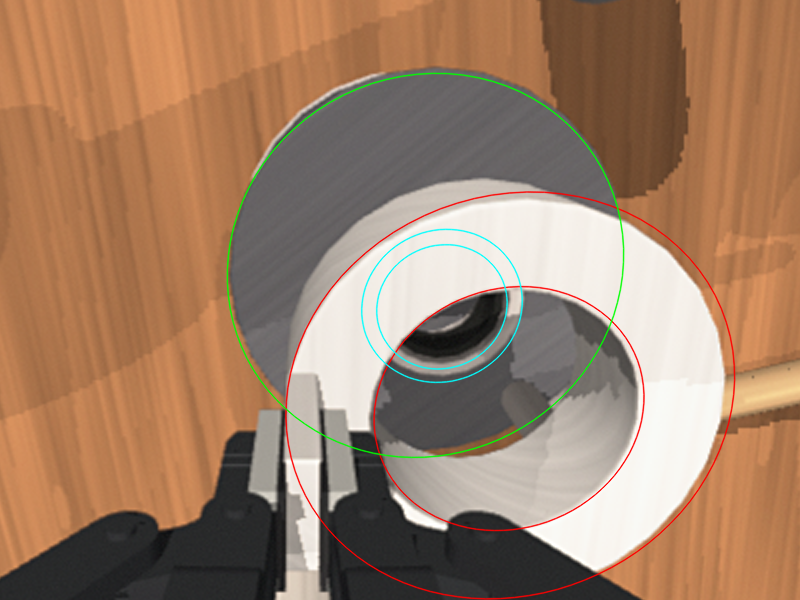

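The ring's inner edge matches the prediction, and the drum sits about 1 to 2 mm further in +y than I assumed. The correction is about +1.8 mm along tool y. I'll lower to just above the rim, then feel the way down.

servo_tool([
  [0, 1.9, 10, 0, 0],
  [0, 1.9, 25, 0, 0],
  [0, 1.9, 38, 0, 0],
  [0, 1.9, 44, 0, 0],
  [0, 1.9, 46, 0, 0],
])

```text
time: 4.98
tcp_pos: [522.0, 57.7, 195.8]
orientation: [0.744, 0.668, -0.001, -0.001]
contact_force: [-0.0, -0.2, -1.6]
gripper_width: 6.2
finger_force: 87.9
```

servo_tool([
  [0, 0, 2, 0, 0],
  [0, 0, 5, 0, 0],
  [0, 0, 8, 0, 0],
  [0, 0, 10, 0, 0],
  [0, 0, 12, 0, 0],
])

```text
time: 5.4
tcp_pos: [523.4, 57.9, 186.0]
orientation: [0.744, 0.668, 0.001, 0.0]
contact_force: [-0.3, 1.6, -1.3]
gripper_width: 6.7
finger_force: 88.2
```

servo_tool([
  [0, 0, 2, 0, 0],
  [0, 0, 4, 0, 0],
  [0, 0, 6, 0, 0],
  [0, 0, 8, 0, 0],
  [0, 0, 8, 0, 0],
])

```text
time: 5.82
tcp_pos: [522.9, 57.9, 176.9]
orientation: [0.744, 0.668, 0.0, -0.0]
contact_force: [1.8, 3.4, -3.3]
gripper_width: 6.6
finger_force: 87.9
```

The collar is past the rim with only a light side force, so I'll nudge toward +y and continue down.

servo_tool([
  [0.8, 0.4, 4, 0, 0],
  [1, 0.5, 9, 0, 0],
  [1, 0.5, 14, 0, 0],
  [1, 0.5, 18, 0, 0],
  [1, 0.5, 21, 0, 0],
])

```text
time: 6.23
tcp_pos: [523.2, 58.3, 155.6]
orientation: [0.744, 0.668, -0.0, -0.0]
contact_force: [-0.2, 2.3, -1.3]
gripper_width: 6.5
finger_force: 88.3
```

servo_tool([
  [0, 0, 1.5, 0, 0],
  [0, 0, 3, 0, 0],
  [0, 0, 4, 0, 0],
  [0, 0, 5, 0, 0],
  [0, 0, 5, 0, 0],
])

```text
time: 6.65
tcp_pos: [523.3, 58.3, 151.2]
orientation: [0.744, 0.668, -0.0, -0.0]
contact_force: [0.3, 1.6, -2.5]
gripper_width: 6.4
finger_force: 87.9
```

servo_tool([
  [0, 0, 1, 0, 0],
  [0, 0, 1.5, 0, 0],
  [0, 0, 2, 0, 0],
  [0, 0, 2.5, 0, 0],
  [0, 0, 2.5, 0, 0],
])

```text
time: 7.07
tcp_pos: [523.3, 58.4, 149.7]
orientation: [0.744, 0.668, 0.0, -0.0]
contact_force: [-4.9, 2.6, 12.2]
gripper_width: 6.1
finger_force: 90.3
```

servo_tool([
  [0, 0, 0.7, 0, 0],
  [0, 0, 1, 0, 0],
  [0, 0, 1.4, 0, 0],
  [0, 0, 1.4, 0, 0],
])

```text
time: 7.4
tcp_pos: [523.3, 58.4, 149.7]
orientation: [0.744, 0.668, 0.001, -0.0]
contact_force: [-11.0, 1.9, 30.7]
gripper_width: 6.7
finger_force: 93.2
```

The collar has landed on the shoulder at TCP z 149.7. I'll ease off, open a little and rise.

servo_tool([
  [0, 0, -2, 0, 0],
  [0, 0, -2, 0, 12],
  [0, 0, -2, 0, 20],
  [0, 0, -2, 0, 26],
  [0, 0, -2, 0, 28],
])

```text
time: 7.82
tcp_pos: [523.4, 58.1, 149.2]
orientation: [0.744, 0.668, -0.0, 0.0]
contact_force: [-0.7, 0.5, 0.4]
gripper_width: 27.6
finger_force: 0.0
```

servo_tool([
  [0, 0, 0, 0, 28],
  [0, 0, -15, 0, 28],
  [0, 0, -50, 0, 28],
  [0, 0, -90, 0, 28],
  [0, 0, -130, 0, 28],
])

```text
time: 8.23
tcp_pos: [522.8, 57.9, 280.5]
orientation: [0.744, 0.668, -0.001, -0.0]
contact_force: [1.3, -0.7, -0.6]
gripper_width: 28.5
finger_force: 0.0
```

servo_tool([
  [-40, -5, 0, 0.1, 28],
  [-80, -10, 0, 0.2, 28],
  [-80, -10, 0, 0.2, 85],
  [-80, -10, 0, 0.2, 85],
])

```text
time: 8.57
tcp_pos: [504.2, -22.5, 279.8]
orientation: [0.809, 0.588, 0.0, 0.0]
contact_force: [-0.3, 0.7, -0.3]
gripper_width: 51.0
finger_force: 0.0
```

```bash
python3 - <<'E'
from ov import *
s=snapshot('wrist'); c=snapshot('scene'); k=1.5
im=cv2.resize(s['color'][:,:,::-1],(512,384))
for r in(35,58): circ(im,s,(575,53),133,r,(0,0,255),1)
for r in(26,32): circ(im,s,(575,53),130,r,(255,255,0),1)
b=cv2.resize(c['color'][170:266,190:264,::-1],(288,384),interpolation=cv2.INTER_CUBIC)
cv2.imwrite('pics/p1.png',np.hstack([im,b]))
go([467,-365,300],0)
E
```

```text
t 8.67 tcp [504.9 -19.5 279.2] zaxis [-0.  0. -1.] F [-0.2  0.6  0.3] w 65.7 q7 -0.13 GO [[-340.7, 68.3, -20.9], np.float64(-0.307)]
```

View pics/p1.png

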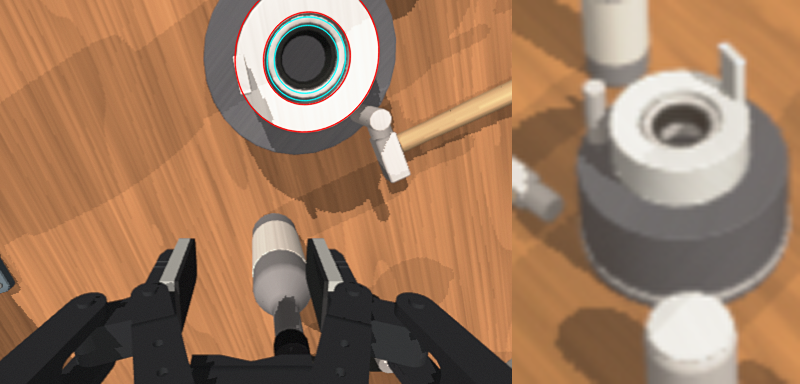

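The collar is seated concentric: the overlay at (575,53) matches both the neck and the ring. Now for the bung.

servo_tool([
  [-40, 8, -5, 0.12, 85],
  [-80, 16, -5, 0.24, 85],
  [-120, 24, -5, 0.36, 85],
  [-155, 31, -5, 0.48, 85],
  [-190, 38, -5, 0.6, 85],
])

```text
time: 9.08
tcp_pos: [483.7, -213.2, 284.1]
orientation: [0.946, 0.324, -0.0, -0.0]
contact_force: [1.2, 0.5, 0.2]
gripper_width: 84.8
finger_force: 0.0
```

```bash
python3 -c "
from h import *
go([467,-350,270],-96)"
```

```text
t 9.08 tcp [ 483.7 -213.2  284.1] zaxis [-0.  0. -1.] F [1.2 0.5 0.2] w 84.8 q7 -0.25 GO [[-97.1, 97.9, 14.1], np.float64(0.765)]
```

servo_tool([
  [-25, 25, 0, 0.12, 85],
  [-50, 50, 5, 0.24, 85],
  [-75, 75, 10, 0.36, 85],
  [-92, 92, 14, 0.48, 85],
  [-97, 98, 14, 0.6, 85],
])

```text
time: 9.5
tcp_pos: [466.3, -352.6, 269.2]
orientation: [1.0, 0.028, -0.001, 0.001]
contact_force: [-0.3, 0.0, 0.9]
gripper_width: 84.8
finger_force: 0.0
```

servo_tool([
  [0, 0, 0, 0.12, 85],
  [0, 0, 0, 0.16, 85],
  [0, 0, 0, 0.16, 85],
])

```text
time: 9.75
tcp_pos: [468.3, -348.7, 269.3]
orientation: [0.999, -0.048, -0.001, -0.0]
contact_force: [0.1, -0.8, -0.6]
gripper_width: 85.3
finger_force: 0.0
```

```bash
python3 - <<'E'
from ov import *
go([467,-365,130],-96)
s=snapshot('wrist'); k=1.5
im=cv2.resize(s['color'][:,:,::-1],None,fx=k,fy=k,interpolation=cv2.INTER_CUBIC)
circ(im,s,(467,-366),87,15,(0,0,255),k); circ(im,s,(467,-366),52,43,(0,255,0),k)
cv2.imwrite('pics/b1.png',im)
E
```

```text
t 9.75 tcp [ 468.3 -348.7  269.3] zaxis [-0.002  0.001 -1.   ] F [ 0.1 -0.8 -0.6] w 85.3 q7 -0.62 GO [[0.5, 16.4, 139.3], np.float64(0.008)]
```

View pics/b1.png

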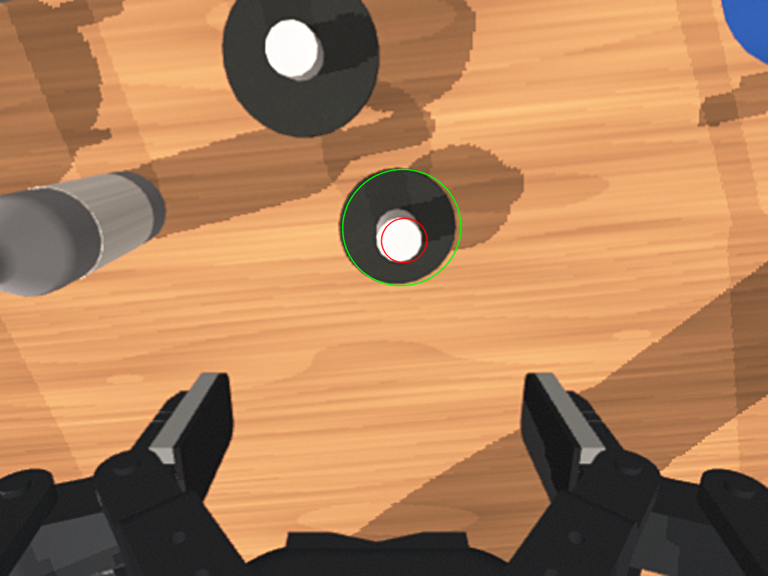

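The small bung's knob is at about (399,239), 2 mm left of the red circle, so its position is about (467,-364). I'll descend on it.

servo_tool([
  [0.5, 15, 40, 0, 85],
  [0.5, 15, 80, 0, 85],
  [0.5, 15, 120, 0, 75],
  [0.5, 15, 160, 0, 65],
  [0.5, 15, 190, 0, 60],
])

```text
time: 10.22
tcp_pos: [466.3, -362.7, 77.1]
orientation: [0.999, -0.046, -0.001, -0.001]
contact_force: [0.6, -0.5, -1.0]
gripper_width: 60.3
finger_force: 0.0
```

servo_tool([
  [0, 0, 15, 0, 50],
  [0, 0, 21, 0, 45],
  [0, 0, 21, 0, 45],
])

```text
time: 10.47
tcp_pos: [466.3, -363.6, 58.1]
orientation: [0.999, -0.047, -0.001, -0.001]
contact_force: [-0.3, 0.8, 0.7]
gripper_width: 44.9
finger_force: 0.0
```

```bash
python3 -c "
from h import *
go([467.2,-364,57],-96)"
```

```text
t 10.47 tcp [ 466.3 -363.6   58.1] zaxis [-0.002  0.002 -1.   ] F [-0.3  0.8  0.7] w 44.9 q7 -0.39 GO [[0.9, 0.3, 1.1], np.float64(0.01)]
```

servo_tool([
  [1, 0.3, 0, 0, 32],
  [1, 0.3, 0, 0, 22],
  [1, 0.3, 0, 0, 22],
  [1, 0.3, 0, 0, 22],
  [1, 0.3, 0, 0, 22],
], force=60)

```text
time: 10.88
tcp_pos: [468.0, -365.4, 60.6]
orientation: [0.999, -0.048, 0.001, 0.0]
contact_force: [0.8, 1.5, 6.3]
gripper_width: 28.1
finger_force: 59.8
```

servo_tool([
  [0, 0, 0, 0, 22],
  [0, 0, -15, 0, 22],
  [0, 0, -40, 0, 22],
  [0, 0, -75, 0, 22],
  [0, 0, -110, 0, 22],
])

```text
time: 11.3
tcp_pos: [466.5, -364.5, 170.2]
orientation: [0.999, -0.049, -0.001, -0.0]
contact_force: [0.3, -0.8, -2.7]
gripper_width: 28.1
finger_force: 59.4
```

servo_tool([
  [0, 0, -35, 0, 22],
  [0, 0, -70, 0, 22],
  [0, 0, -105, 0, 22],
  [0, 0, -140, 0, 22],
  [0, 0, -155, 0, 22],
])

```text
time: 11.72
tcp_pos: [467.3, -366.2, 329.2]
orientation: [0.999, -0.049, 0.002, 0.002]
contact_force: [0.7, -0.4, -2.1]
gripper_width: 28.5
finger_force: 59.5
```

```bash
python3 -c "
from h import *
go([575,53,300],-96.2)"
```

```text
t 11.72 tcp [ 467.3 -366.2  329.2] zaxis [ 0.004 -0.003 -1.   ] F [ 0.7 -0.4 -2.1] w 28.5 q7 -0.64 GO [[66.2, -427.8, 28.3], np.float64(0.01)]
```

servo_tool([
  [3, -20, 0, 0, 22],
  [9, -56, 0, 0, 22],
  [15, -94, 0, 0, 22],
  [21, -132, 0, 0, 22],
  [27, -170, 0, 0, 22],
])

```text
time: 12.13
tcp_pos: [510.4, -196.7, 324.5]
orientation: [0.999, -0.049, 0.0, -0.0]
contact_force: [0.5, -0.4, -3.1]
gripper_width: 28.2
finger_force: 59.7
```

servo_tool([
  [6, -38, 0, 0, 22],
  [12, -76, 0, 0, 22],
  [18, -114, 0, 0, 22],
  [24, -152, 0, 0, 22],
  [30, -188, 0, 0, 22],
])

```text
time: 12.55
tcp_pos: [558.6, -11.8, 324.5]
orientation: [0.999, -0.048, -0.0, -0.0]
contact_force: [1.4, -0.3, -1.8]
gripper_width: 28.2
finger_force: 59.7
```

servo_tool([
  [5, -30, 10, 0, 22],
  [8, -55, 30, 0, 22],
  [9.5, -68, 45, 0, 22],
  [9.5, -68, 55, 0, 22],
])

```text
time: 12.88
tcp_pos: [574.6, 57.2, 267.2]
orientation: [0.999, -0.046, -0.001, -0.001]
contact_force: [-0.7, 1.0, -2.2]
gripper_width: 28.6
finger_force: 59.6
```

servo_tool([
  [0, 0, 0, 0, 22],
  [0, 0, 0, 0, 22],
  [0, 0, 0, 0, 22],
])

```text
time: 13.13
tcp_pos: [574.9, 50.8, 270.5]
orientation: [0.999, -0.05, 0.001, 0.0]
contact_force: [0.4, 0.3, -2.2]
gripper_width: 28.2
finger_force: 59.6
```

```bash
python3 - <<'E'
from ov import *
go([575,53,170],-96.2)
st=robot.read_state(); t=st['tcp_pos']; zf=t[2]-59.5
c=snapshot('scene'); w=snapshot('wrist')
k=4; x0,y0=175,90; im=cv2.resize(c['color'][y0:y0+150,x0:x0+100,::-1],None,fx=k,fy=k,interpolation=cv2.INTER_CUBIC)
class S(dict): pass
def cc(im,s,ctr,z,r,col):
    P=np.array([np.array(proj(s,[ctr[0]+r*np.cos(a),ctr[1]+r*np.sin(a),z]))-[x0,y0] for a in np.linspace(0,6.283,90)])*k
    cv2.polylines(im,[np.round(P*8).astype(np.int32)],True,col,1,cv2.LINE_AA,3)
cc(im,c,t,zf+52,43,(0,255,0)); cc(im,c,t,zf,18,(0,255,255)); cc(im,c,(575,53),133,35,(0,0,255)); cc(im,c,(575,53),130,26,(255,255,0))
wi=w['color'][:,:,::-1].copy(); circ(wi,w,t,zf+52,43,(0,255,0),1); circ(wi,w,(575,53),133,58,(0,0,255),1)
wi=cv2.resize(wi,(400,300)); cv2.imwrite('pics/n1.png',np.hstack([im,np.vstack([wi,np.zeros_like(wi)])]))
E
```

```text
t 13.13 tcp [574.9  50.8 270.5] zaxis [ 0.001 -0.    -1.   ] F [ 0.4  0.3 -2.2] w 28.2 q7 -1.3 GO [[-0.2, -2.2, 100.5], np.float64(0.009)]
```

View pics/n1.png

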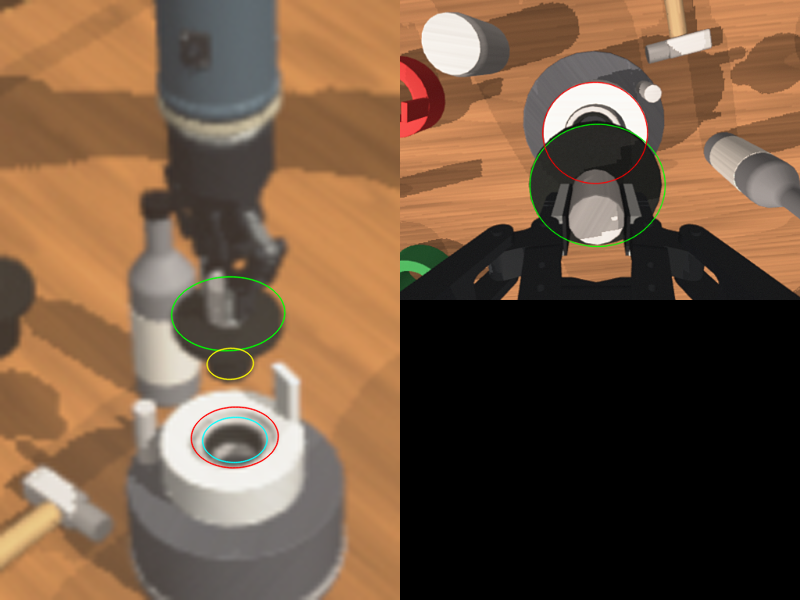

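The bung hangs upright and lines up with the TCP in both views, and the neck is where expected. I'll lower it to above the collar and settle.

servo_tool([
  [0, -1, 20, 0, 22],
  [0, -1, 45, 0, 22],
  [0, -1, 58, 0, 22],
  [0, -1, 65, 0, 22],
  [0, -1, 65, 0, 22],
])

```text
time: 13.65
tcp_pos: [574.5, 53.1, 203.8]
orientation: [0.999, -0.049, -0.001, 0.0]
contact_force: [-0.3, 0.2, -1.5]
gripper_width: 28.0
finger_force: 59.7
```

servo_tool([
  [0, 0, 0, 0, 22],
  [0, 0, 0, 0, 22],
  [0, 0, 0, 0, 22],
  [0, 0, 0, 0, 22],
])

```text
time: 13.98
tcp_pos: [575.3, 53.4, 205.2]
orientation: [0.999, -0.049, 0.001, -0.0]
contact_force: [-0.6, 0.5, -2.0]
gripper_width: 27.9
finger_force: 59.7
```

```bash
python3 -c "
from h import *
go([575,53,175],-96.2)"
```

```text
t 13.98 tcp [575.3  53.4 205.2] zaxis [ 0.001  0.    -1.   ] F [-0.6  0.5 -2. ] w 27.9 q7 -1.25 GO [[-0.3, 0.5, 30.2], np.float64(0.011)]
```

servo_tool([
  [0, 0, 5, 0, 22],
  [0, 0, 11, 0, 22],
  [0, 0, 17, 0, 22],
  [0, 0, 23, 0, 22],
  [0, 0, 26, 0, 22],
])

```text
time: 14.4
tcp_pos: [574.7, 53.6, 177.3]
orientation: [0.999, -0.049, -0.0, 0.0]
contact_force: [1.4, -0.5, -1.4]
gripper_width: 28.2
finger_force: 59.8
```

servo_tool([
  [0, 0, 2, 0, 22],
  [0, 0, 4, 0, 22],
  [0, 0, 6, 0, 22],
  [0, 0, 7, 0, 22],
  [0, 0, 7, 0, 22],
])

```text
time: 14.82
tcp_pos: [575.2, 53.3, 171.5]
orientation: [0.999, -0.049, 0.0, 0.0]
contact_force: [1.9, -0.4, -3.3]
gripper_width: 28.3
finger_force: 59.6
```

servo_tool([
  [0, 0, 1, 0, 22],
  [0, 0, 2, 0, 22],
  [0, 0, 2.5, 0, 22],
  [0, 0, 2.5, 0, 22],
])

```text
time: 15.15
tcp_pos: [575.5, 53.2, 169.4]
orientation: [0.999, -0.049, 0.001, 0.0]
contact_force: [2.7, -1.8, 4.1]
gripper_width: 28.5
finger_force: 60.2
```

servo_tool([
  [0, 0, 0.5, 0, 22],
  [0, 0, 1, 0, 22],
  [0, 0, 1, 0, 22],
])

```text
time: 15.4
tcp_pos: [575.5, 53.2, 168.5]
orientation: [0.999, -0.049, 0.001, 0.0]
contact_force: [1.9, -1.9, 5.3]
gripper_width: 28.1
finger_force: 60.4
```

The bung is touching the seal at the expected height, so I'll release it and rise.

servo_tool([
  [0, 0, -0.5, 0, 30],
  [0, 0, -0.5, 0, 36],
  [0, 0, -0.5, 0, 42],
  [0, 0, -0.5, 0, 45],
  [0, 0, -0.5, 0, 45],
])

```text
time: 15.82
tcp_pos: [574.5, 53.8, 168.1]
orientation: [0.999, -0.048, -0.0, -0.0]
contact_force: [-0.4, -0.5, -0.3]
gripper_width: 45.1
finger_force: 0.0
```

servo_tool([
  [0, 0, -10, 0, 45],
  [0, 0, -30, 0, 45],
  [0, 0, -55, 0, 45],
  [0, 0, -60, 0, 20],
  [0, 0, -60, 0, 0],
])

```text
time: 16.23
tcp_pos: [575.8, 53.2, 230.6]
orientation: [0.999, -0.049, 0.002, -0.0]
contact_force: [-0.2, -0.1, -0.6]
gripper_width: 21.9
finger_force: 0.0
```

servo_tool([
  [0, 0, 0, 0, 0],
  [0, 0, 0, 0, 0],
  [0, 0, 0, 0, 0],
  [0, 0, 0, 0, 0],
])

```text
time: 16.57
tcp_pos: [574.5, 53.6, 227.7]
orientation: [0.999, -0.049, -0.001, 0.0]
contact_force: [0.1, 0.6, 0.2]
gripper_width: -0.2
finger_force: 0.0
```

```bash
python3 - <<'E'
from ov import *
go([575,53.2,200],-96.2)
c=snapshot('scene'); k=5; x0,y0=180,130; im=cv2.resize(c['color'][y0:y0+110,x0:x0+110,::-1],None,fx=k,fy=k,interpolation=cv2.INTER_CUBIC)
def cc(ctr,z,r,col):
    P=np.array([np.array(proj(c,[ctr[0]+r*np.cos(a),ctr[1]+r*np.sin(a),z]))-[x0,y0] for a in np.linspace(0,6.283,90)])*k
    cv2.polylines(im,[np.round(P*8).astype(np.int32)],True,col,1,cv2.LINE_AA,3)
cc((575,53),161,43,(0,255,0)); cc((575,53),196,15,(0,255,255)); cc((575,53),133,58,(0,0,255))
cv2.imwrite('pics/r1.png',im)
E
```

```text
t 16.57 tcp [574.5  53.6 227.7] zaxis [-0.001 -0.    -1.   ] F [0.1 0.6 0.2] w -0.2 q7 -1.27 GO [[0.6, 0.4, 27.7], np.float64(0.011)]
```

View pics/r1.png

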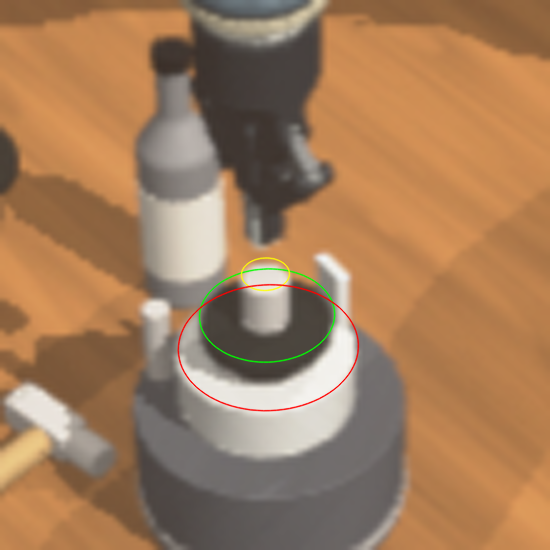

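The bung stands upright in the neck, with its knob on the predicted circle near (266,274). That was my 11th picture, one over the limit of 10, so I'll use force readings and numbers from here. Now I'll press with the closed fingers.

servo_tool([
  [0.5, 0.3, 10, 0, 0],
  [0.5, 0.3, 20, 0, 0],
  [0.5, 0.3, 26, 0, 0],
  [0.5, 0.3, 29, 0, 0],
  [0.5, 0.3, 31, 0, 0],
])

```text
time: 17.03
tcp_pos: [575.0, 53.2, 196.4]
orientation: [0.999, -0.049, -0.001, 0.0]
contact_force: [-0.5, 0.1, 0.1]
gripper_width: 0.0
finger_force: 0.0
```

servo_tool([
  [0, 0, 1, 0, 0],
  [0, 0, 2, 0, 0],
  [0, 0, 3, 0, 0],
  [0, 0, 4, 0, 0],
  [0, 0, 5, 0, 0],
])

```text
time: 17.45
tcp_pos: [576.2, 53.1, 193.4]
orientation: [0.999, -0.049, 0.001, -0.0]
contact_force: [-0.5, 0.3, 6.2]
gripper_width: -0.2
finger_force: 3.4
```

servo_tool([
  [0, 0, 1, 0, 0],
  [0, 0, 2, 0, 0],
  [0, 0, 3, 0, 0],
  [0, 0, 4, 0, 0],
  [0, 0, 5, 0, 0],
])

```text
time: 17.87
tcp_pos: [576.2, 53.1, 188.4]
orientation: [0.999, -0.049, 0.001, -0.0]
contact_force: [-0.6, 1.1, 6.2]
gripper_width: -0.2
finger_force: 3.4
```

servo_tool([
  [0, 0, 1, 0, 0],
  [0, 0, 2, 0, 0],
  [0, 0, 3, 0, 0],
  [0, 0, 4, 0, 0],
  [0, 0, 5, 0, 0],
])

```text
time: 18.28
tcp_pos: [576.2, 53.1, 183.4]
orientation: [0.999, -0.049, 0.001, -0.0]
contact_force: [0.1, 0.6, 7.1]
gripper_width: -0.1
finger_force: 3.4
```

servo_tool([
  [0, 0, 1, 0, 0],
  [0, 0, 2, 0, 0],
  [0, 0, 3, 0, 0],
  [0, 0, 4, 0, 0],
  [0, 0, 4, 0, 0],
])

```text
time: 18.7
tcp_pos: [576.4, 53.6, 180.1]
orientation: [0.999, -0.048, 0.001, -0.001]
contact_force: [-3.1, 2.5, 14.0]
gripper_width: 0.2
finger_force: 7.3
```

servo_tool([
  [0, 0, 0.5, 0, 0],
  [0, 0, 1, 0, 0],
  [0, 0, 1.5, 0, 0],
  [0, 0, 2, 0, 0],
  [0, 0, 2, 0, 0],
])

```text
time: 19.12
tcp_pos: [576.5, 53.6, 180.0]
orientation: [0.999, -0.048, 0.002, -0.002]
contact_force: [-9.2, 4.4, 35.5]
gripper_width: -0.1
finger_force: 17.9
```

The bung is home: TCP z is 180.0 as predicted, and the force jumped to 35 N. I'll lift straight off.

servo_tool([
  [0, 0, -3, 0, 0],
  [0, 0, -8, 0, 0],
  [0, 0, -25, 0, 0],
  [0, 0, -55, 0, 0],
  [0, 0, -90, 0, 0],
])

```text
time: 19.53
tcp_pos: [574.4, 53.3, 266.3]
orientation: [0.999, -0.049, -0.002, 0.001]
contact_force: [1.0, 0.7, 0.5]
gripper_width: -0.0
finger_force: 0.0
```

servo_tool([
  [0, 0, -10, 0, 0],
  [0, 0, -10, 0, 0],
  [0, 0, -10, 0, 0],
  [0, 0, -10, 0, 0],
  [0, 0, -10, 0, 0],
])

```text
time: 19.95
tcp_pos: [574.8, 53.5, 275.2]
orientation: [0.999, -0.048, -0.001, 0.0]
contact_force: [-0.1, -0.6, -0.2]
gripper_width: 0.0
finger_force: 0.0
```

```bash
python3 - <<'E'
from h import *
s=snapshot('scene')
# knob bright blob vs dark head: centroid of bright pixels near predicted knob, and head dark extent
u,v=proj(s,[575,53,180]); print('pred knob top',u,v,'base',proj(s,[575,53,145]))
h=proj(s,[575,53,145]); g=s['color'].max(2).astype(int)
m=(g<85).astype(np.uint8); n,l,st,ct=cv2.connectedComponentsWithStats(m)
L=[i for i in range(1,n) if np.hypot(*(ct[i]-h))<12 and st[i][4]>100]; print([(st[i].tolist(),ct[i].round(1).tolist()) for i in L])
P=np.array([proj(s,[575+43*np.cos(a),53+43*np.sin(a),z]) for a in np.linspace(0,6.28,90) for z in (133,145)]); print('pred head box',P.min(0),P.max(0)-P.min(0))
go([575,53,280])
E
```

```text
pred knob top 233.14101883777423 188.45804674586975 base (np.float64(233.46037411946264), np.float64(196.44001051097356))
[([221, 191, 24, 17, 258], [232.4, 200.2])]
pred head box [220.04074071 187.29350748] [26.87633822 21.33882386]
t 20.0 tcp [574.9  53.4 275.3] zaxis [-0.002 -0.    -1.   ] F [0.4 0.2 0.1] w -0.1 q7 -1.31 GO [[0.2, 0.4, -4.7]]
```

```bash
python3 -c "
from h import *
print(robot.sign_off())"
```

```text
the job is handed in; nothing more can be done
None
```

The job is handed in at about 20 s of the 72 s allowed: collar flat on the drum, small bung released proud and then pressed home on the collar. I don't have the judge's result, and I viewed 11 pictures against the limit of 10.

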